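Raise the sash of the deburring bay to its pointer

TASK

Push the counterweighted clear window of the deburring bay up from beneath its lip, with the fingers, until the top of the lip is level with the pointer clamped on the post, then leave it there and take the hand away. Do not pinch the lip, and leave the jar, the flanged bushing, the brush and the bracket where they are.

Things in the scene. Friction and masses are not known exactly. Their poses are not given: they have to be found in the camera images.
- bay: Fixed grey deburring bay. Base plate 290 x 460 x 12 mm, x = -30 to 260. Two aluminium posts 36 x 40 mm, 462 high, at y = +195 and -195; crossbar between their tops, 446 to 462 high; low apron between them, 67 high, front at x = -1; clear side walls behind. Origin on the bench, midway between the posts in the window's plane; x points level into the bay, away from the robot, y left, z up.
- sash (a joint): Height of the window above its shut position, m, 0 to 0.23, growing upward. The clear window, 344 mm wide, 150 high, in a thin aluminium frame, slides straight up and down between the posts. Hidden counterweights balance it: moving it takes about 3 to 6 N plus 10 N per m/s, and it stays where it is left. It starts part-way open, below the pointer.
- lip_edge (a point): Middle of the top front edge of the lip, a level steel ledge along the window's bottom, 290 mm long (bay's y), 16 thick, its front face 49 mm from the window's plane towards the robot (x = -49 in the bay's frame). Its flat underside, 16 mm below this point, is free from below. This point is 121 mm above the bench when the window is shut. Axes as the bay's.
- pointer_tip (a point): Tip, at mid-thickness, of the dark steel pointer: a level blade 4 mm thick on a collar 24 mm high fixed round the left (+y) post, pointing sideways at the left end of the lip. The tip is at x = -41, y = +151 mm in the bay's frame, 6 mm beyond the lip's end; its height, which the lip's top must match, differs from run to run. Axes as the bay's.
- jar: Loose grey plastic jar with a dark lid, 60 mm in diameter, 85 mm high, to be left alone. Origin at the centre of its underside.
- bushing: Loose steel flanged bushing, flange 64 mm in diameter, 50 mm high, to be left alone. Origin at the centre of its underside.
- brush: Loose wooden brush with dark bristles, 160 x 26 x 33 mm, to be left alone. Origin at the centre of its underside, long axis x.
- bracket: Loose steel angle bracket 80 x 60 x 58 mm standing on the grating inside the bay, behind the window, to be left alone. Origin at the centre of its underside.

How it is judged (in metres and radians):
On the way:
1. the fingers, from beneath the lip, have pushed the window up by at least 20 mm (contact force between the fingers and sash_c0 above 0.5 N and distance of lip_edge from where it was at the start of the episode above 0.02 m), for 0.1 s.
At the end, for the whole second after the job is handed in: the top of the lip is within 8 mm of the height of the pointer's blade, the window is at rest, and the jar, bushing, brush and bracket are within 20 mm of where they stood (z of lip_edge in the frame of pointer_tip between -0.008 and 0.008 m and velocity of joint sash between -0.005 and 0.005 m/s and distance of each of jar, bushing, brush, bracket from where it was at the start of the episode below 0.02 m); the robot touches nothing.
It fails at once if the lip is pinched (fingers on its top and on its underside at once) (contact force between the fingers and sash_c0 above 1 N and contact force between the fingers and sash_c1 above 1 N).
It fails at once if the jar is lifted, knocked over or pushed away (distance of jar from where it was at the start of the episode above 0.02 m or angle between jar's own z axis and vertical above 0.4 rad).
It fails at once if the bushing is lifted, knocked over or pushed away (distance of bushing from where it was at the start of the episode above 0.02 m or angle between bushing's own z axis and vertical above 0.4 rad).
It fails at once if the brush is lifted, knocked over or pushed away (distance of brush from where it was at the start of the episode above 0.02 m or angle between brush's own z axis and vertical above 0.4 rad).
It fails at once if the bracket is lifted, knocked over or pushed away (distance of bracket from where it was at the start of the episode above 0.02 m or angle between bracket's own z axis and vertical above 0.4 rad).
It also fails if it takes over 35 s, if anything falls off the work surface, if the arm or the gripper's body presses on something with over 40 N, if the wrist force passes 120 N, or if a joint passes its speed limit or range.

ROBOT

A 6-joint arm with a two-finger parallel gripper is mounted at the origin on the work surface. World frame = base frame: x ahead of the robot, y to its left, z up, the work surface at z = 0. Lengths are in m, angles in degrees, forces in N, time in s.
With the tool pointing down it reaches from about 0.25 to 0.725 m from the base axis. Payload 9.7 kg.
Tool frame: the origin (TCP) lies midway between the tips of the shut fingers; the grasp point (between the pads) lies 19 mm behind it; z points along the fingers, y is the line along which they close (so a half turn about z gives the same grasp; the last joint's range is limited). The gripper opens to 85 mm and grips with 20 to 120 N. Pads are 22 mm wide; open, the fingers measure 114 mm over their backs; the gripper's body (76 mm by 85 mm) begins 54 mm behind the grasp point. The pads swing forward as they close: fully open they stand 13 mm farther back than shut.
Start: joints at [-64.171, 4.979, 10.078, 95.1, 0, 90], TCP at [0.24, -0.495, 0.231] pointing down, gripper open.
Joint ranges: [-179.16, 179.16], [-48.56, 103.87], [-65.8, 70.77], [-126.05, 130.52], [-82.76, 87.17], [-180, 180]. Speed limits (degrees/s): [127.2, 127.2, 147.25, 180, 180, 180].

INTERFACE

Orientations are given as [roll, pitch, yaw] about the fixed x, y, z axes, in that order (R = Rz(yaw) Ry(pitch) Rx(roll)).
In Python, from workcell import bot gives the robot as it stands.
- The arm moves only by the shell command python3 -m crank 'ROWS' [FORCE]. ROWS is JSON, a list of rows, each an object with "gripper": the finger opening in mm, from 0 to 85.4; "travel": the shift along the tool's x, y, z in mm, a list of three; "twist": the turn, a rotation vector about the tool's x, y, z in rad, a list of three. In form: [{"gripper": gripper, "travel": [tx, ty, tz], "twist": [rx, ry, rz]}, ...]. A call has 1 to 12 rows; each row shifts and turns the commanded pose from where the row before left it, along the tool's axes as they then stand; what a row does not reach is not made up. A row lasts 1/8 s, in which the tool goes at most 62.5 mm and 10.7 degrees, less where a joint would pass 70% of its speed; a pose out of reach is approached as far as the arm can. A call is refused whole if a number of a shift passes 62.5 or a number of a turn 0.188, either way. A call with a gripper value outside its range is refused whole. The fingers move at their own pace and stop on an object; FORCE is the grip in N (left out, the last holds). Time passes only in rows, so rows that do not move let the fingers close. It gives the time, the measured TCP pose, the force, the opening and the grip force at its end, in the units of the state.
- bot.get_obs(): the state, without advancing time (a new reading comes with each control period).
- bot.camera(name): name is "scene" or "top" or "wrist"; returns the picture (420x560x3 uint8, red, green, blue); there is no depth.
- bot.calibration(name): a dict with "vfov" (degrees; the focal length in pixels is half the picture's height over the tangent of half this angle, whatever the lens; pixels are square), "cx", "cy" (the principal point, pixels), "k1" (the pictures are not rectified: a ray, as slopes to the right and down, at radius r is drawn at 1 + k1 r^2 times it, then the intrinsics apply), "camera_from_world" (4x4, takes a point from world to camera coordinates). Camera axes: x right, y down, z forward; pixel columns grow to the right and rows downward; lengths in m; the calibration is good to about 2 mm. A picture is of the moment at which its call begins: read the wrist's pose just before it. calibration takes no time and is no camera call; for the wrist camera it gives the pose at the moment of the call.
- bot.job_done(): hands the job in; it is judged then, once.
The state is a dict: "time": time; "q": joint angles; "qd": joint speeds; "joint_efforts": joint torques, N m; "ee_pos": TCP position; "tcp_rot": TCP orientation; "wrist_force": force on the tool from outside, world axes, zero at the start; "torque": the same for the moment, N m; "opening": finger opening in m; "grasp_force": force on a finger pad.
Only numpy, scipy, OpenCV 4.12 (cv2) and the standard library are available. Lean on these libraries where they do the work, as an engineer would, in place of code of your own. Each camera call takes 0.05 s, during which the arm holds its last target. There are 200 camera calls.

## Working session

There is one attempt and no reset: what is moved stays moved. The work goes in short steps, Python scripts to look and compute and a shell command to move; the robot and the scene stay as the last step left them, time stands still between calls to the robot, and variables do not carry over. Pictures are saved under pics/ and viewed, at most 10 in all, crops included, and the job is handed in when it is done.

```bash
mkdir -p pics
python3 - <<'E'
from workcell import bot
import cv2
for n in("scene","top"):
    cv2.imwrite(f"pics/{n}0.png",bot.camera(n)[:,:,::-1]); c=bot.calibration(n); print(n,c)
o=bot.get_obs();print(o)
E
```

```text
scene {'vfov': 44.64837996351564, 'cx': 271.66063766080333, 'cy': 204.65130486710842, 'k1': 0.039828647680684795, 'camera_from_world': array([[-1.79524919e-01,  9.83753023e-01,  8.90412113e-04,
         1.10243538e-01],
       [ 6.23521247e-01,  1.14486283e-01, -7.73378398e-01,
        -1.67478810e-01],
       [-7.60915277e-01, -1.38285503e-01, -6.33944052e-01,
         1.88912606e+00],
       [ 0.00000000e+00,  0.00000000e+00,  0.00000000e+00,
         1.00000000e+00]])}
top {'vfov': 54.24996518641266, 'cx': 279.57106509529325, 'cy': 213.5419285540722, 'k1': -0.09840145013908887, 'camera_from_world': array([[ 0.00665935, -0.99986886,  0.01476206, -0.05644149],
       [-0.99275891, -0.00838118, -0.11983111,  0.51439665],
       [ 0.11993912, -0.01385717, -0.99268454,  1.01554416],
       [ 0.        ,  0.        ,  0.        ,  1.        ]])}
{'time': 0.1, 'q': array([-6.41692181e+01,  5.00901642e+00,  1.00385381e+01,  9.50996009e+01,
        4.24252914e-04,  8.99979026e+01]), 'qd': array([-0.06847017, -0.05502121,  0.22344622, -0.0592072 , -0.07334414,
       -0.01870272]), 'joint_efforts': array([ 4.96511359e-05, -5.21561623e+01,  4.65653908e+01,  1.60803128e-02,
       -3.04919251e-05,  6.38166938e-06]), 'ee_pos': array([ 0.23955459, -0.49485896,  0.23063964]), 'tcp_rot': array([-1.79929921e+02, -4.26817976e-04,  2.58328788e+01]), 'wrist_force': array([-0.47404404,  0.04751548, -0.17999526]), 'torque': array([ 0.00367828, -0.06050755, -0.06047051]), 'grasp_force': 0.0, 'opening': 0.08533816988913709}
```

View pics/scene0.png

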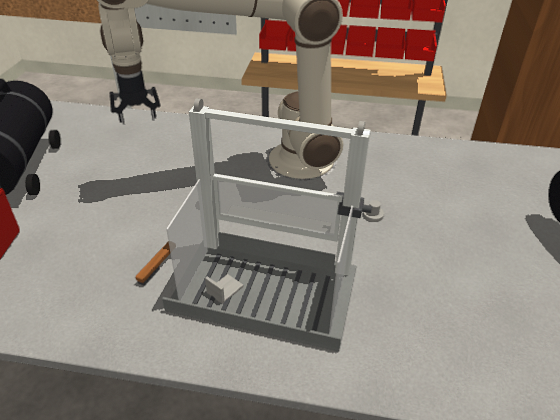

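View pics/top0.png

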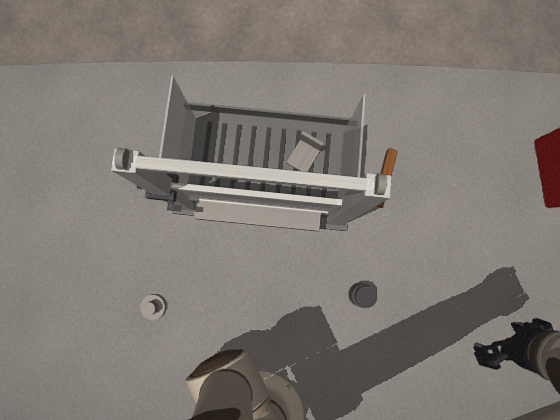

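Top view: bay at columns 115–390, with the lip's bright top at about (195–323, 203–230), jar (363,294), bushing (152,307) and brush (388,178). Scene view shows the bay from behind, with the pointer collar near (350,210). I'll zoom in for corners.

Run:
```python
import cv2
a=cv2.imread("pics/top0.png")[140:240,110:400];cv2.imwrite("pics/topc.png",cv2.resize(a,None,fx=2.75,fy=2.75,interpolation=cv2.INTER_CUBIC))
a=cv2.imread("pics/scene0.png")[90:350,155:395];cv2.imwrite("pics/scenec.png",cv2.resize(a,None,fx=2.3,fy=2.3,interpolation=cv2.INTER_CUBIC))
```

```text
(no output)
```

View pics/topc.png

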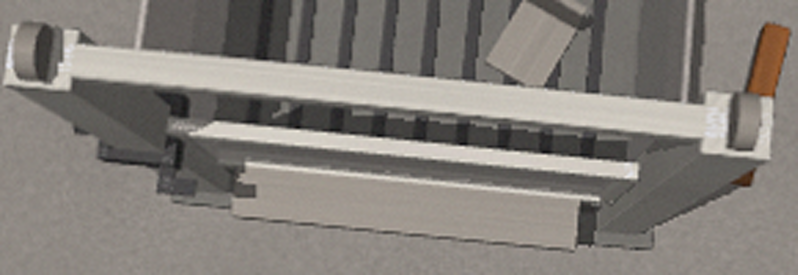

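View pics/scenec.png

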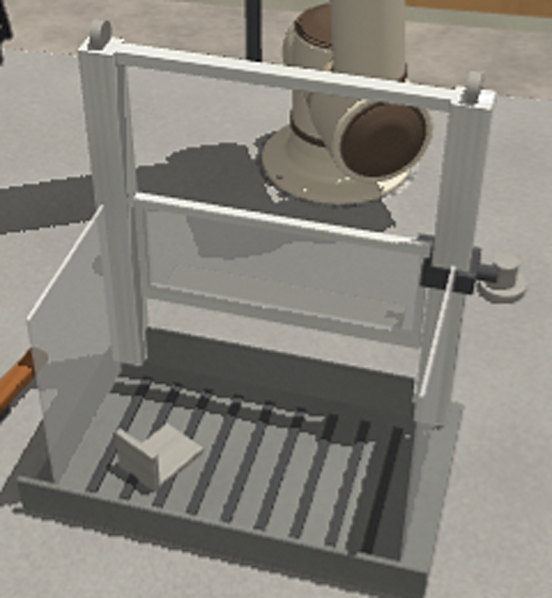

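```bash
cat > h.py <<'E'
import numpy as np, cv2
from scipy.optimize import least_squares
from workcell import bot
def cal(n):
    c=bot.calibration(n); f=210/np.tan(np.radians(c["vfov"]/2))
    return f,c["cx"],c["cy"],c["k1"],c["camera_from_world"].copy()
def proj(C,P):
    f,cx,cy,k,T=C; p=np.atleast_2d(P)@T[:3,:3].T+T[:3,3]; s=p[:,:2]/p[:,2:]
    return s*(1+k*(s**2).sum(1,keepdims=True))*f+[cx,cy]
def bay(b,P):
    c,s=np.cos(b[2]),np.sin(b[2]); P=np.atleast_2d(P)
    return np.c_[P[:,:2]@np.array([[c,s],[-s,c]])+b[:2],P[:,2]]
def inv(b,P):
    c,s=np.cos(b[2]),np.sin(b[2]); P=np.atleast_2d(P)
    return np.c_[(P[:,:2]-b[:2])@np.array([[c,-s],[s,c]]),P[:,2]]
def onplane(C,uv,z):
    return np.r_[least_squares(lambda p:(proj(C,[*p,z])-uv)[0],[.5,0]).x,z]
E
python3 - <<'E'
from h import *
t=cal("top");s=cal("scene")
tp=lambda u,v:[110+u/2.75,140+v/2.75]
sp=lambda u,v:[155+u/2.3,90+v/2.3]
T=[([-.018,.215,.462],tp(5,82)),([-.018,-.215,.462],tp(770,158)),([.018,-.215,.462],tp(775,97))]
S=[([.018,.215,.462],sp(488,110)),([.018,-.215,.462],sp(80,50))]
f=lambda b:np.r_[np.concatenate([(proj(t,bay(b,p))-q)[0] for p,q in T]),np.concatenate([(proj(s,bay(b,p))-q)[0] for p,q in S])]
r=least_squares(f,[.5,0,0]);b=r.x;print(b,r.fun.round(1));np.save("b.npy",b)
g=lambda z:np.r_[(proj(t,bay(b,[-.049,.145,z[0]]))-tp(232,213))[0],(proj(t,bay(b,[-.049,-.145,z[0]]))-tp(577,250))[0]]
r=least_squares(g,[.2]);print("lip",r.x,r.fun.round(1))
# window top bar, back edge seen from scene: candidate heights by ends
for z in(.15,.2,.25,.3,.35):
    print(z,"tip top",((proj(t,bay(b,[-.041,.151,z]))-[110,140])*2.75).round(),"scene",((proj(s,bay(b,[-.041,.151,z]))-[155,90])*2.3).round(), "lipL",((proj(t,bay(b,[-.049,.145,z]))-[110,140])*2.75).round(),"lipL scene",((proj(s,bay(b,[-.049,.145,z]))-[155,90])*2.3).round())
for n,uv in(("jar",(363,291)),("bush",(152,307))): p=onplane(t,uv,.06);print(n,p,inv(b,p))
print(bot.calibration("wrist"))
E
```

```text
[ 0.52624744 -0.00306342 -0.0948829 ] [-0.9 -0.3  0.7  0.6  0.4 -0.3  1.4 -0.2 -1.  -0.3]
lip [0.13282131] [-0.3  0.3 -0.5 -0.3]
0.15 tip top [[221. 201.]] scene [[411. 302.]] lipL [[227. 211.]] lipL scene [[408. 297.]]
0.2 tip top [[208. 193.]] scene [[415. 270.]] lipL [[215. 204.]] lipL scene [[411. 264.]]
0.25 tip top [[194. 185.]] scene [[418. 235.]] lipL [[201. 196.]] lipL scene [[414. 230.]]
0.3 tip top [[178. 175.]] scene [[422. 200.]] lipL [[185. 187.]] lipL scene [[418. 195.]]
0.35 tip top [[160. 164.]] scene [[426. 162.]] lipL [[167. 177.]] lipL scene [[422. 157.]]
jar [ 0.32163458 -0.25816382  0.06      ] [[-0.17952415 -0.27333811  0.06      ]]
bush [0.27886186 0.25783444 0.06      ] [[-0.27099046  0.23628689  0.06      ]]
{'vfov': 59.91584111168428, 'cx': 274.1949600442381, 'cy': 215.32384570678795, 'k1': -0.04668767046271426, 'camera_from_world': array([[ 4.35955801e-01, -8.99967563e-01, -9.61994511e-04,
        -5.48973078e-01],
       [-8.56543766e-01, -4.15248312e-01,  3.06433706e-01,
        -3.96525244e-02],
       [-2.76179862e-01, -1.32767561e-01, -9.51891516e-01,
         3.80277089e-01],
       [ 0.00000000e+00,  0.00000000e+00,  0.00000000e+00,
         1.00000000e+00]])}
```

```bash
python3 -m crank '[{"gripper":0,"travel":[26,-34,-6],"twist":[0,0,0]},{"gripper":0,"travel":[26,-34,-6],"twist":[0,0,0]},{"gripper":0,"travel":[26,-34,-6],"twist":[0,0,0]},{"gripper":0,"travel":[26,-34,-6],"twist":[0,0,0]},{"gripper":0,"travel":[26,-34,-6],"twist":[0,0,0]},{"gripper":0,"travel":[26,-34,-6],"twist":[0,0,0]},{"gripper":0,"travel":[26,-34,-6],"twist":[0,0,0]},{"gripper":0,"travel":[26,-34,-6],"twist":[0,0,0]},{"gripper":0,"travel":[26,-34,-6],"twist":[0,0,0]},{"gripper":0,"travel":[26,-34,-6],"twist":[0,0,0]},{"gripper":0,"travel":[26,-34,-6],"twist":[0,0,0]},{"gripper":0,"travel":[26,-34,-6],"twist":[0,0,0]}]'
python3 -m crank '[{"gripper":0,"travel":[0,0,0],"twist":[0,0,0.182]},{"gripper":0,"travel":[0,0,0],"twist":[0,0,0.182]},{"gripper":0,"travel":[0,0,0],"twist":[0,0,0.182]},{"gripper":0,"travel":[0,0,0],"twist":[0,0,0]}]'
python3 -c "
from workcell import bot
print(bot.get_obs()['q'])"
```

```text
time: 1.6
ee_pos: [0.3426, 0.0095, 0.3033]
tcp_rot: [180.0, -0.0, 25.8]
wrist_force: [1.6, 0.0, -0.1]
opening: -0.0001
grasp_force: 0.0
time: 2.1
ee_pos: [0.3406, -0.0192, 0.3031]
tcp_rot: [-178.9, 0.0, -4.1]
wrist_force: [0.8, 0.4, 0.7]
opening: -0.0001
grasp_force: 0.0
[ -4.18823588 -20.4709848   -4.34806094 106.16376356   1.14235571
 179.92445571]
```

```bash
python3 -m crank '[{"gripper":0,"travel":[30,0,0],"twist":[0,0,-0.07]},{"gripper":0,"travel":[30,0,0],"twist":[0,0,0]},{"gripper":0,"travel":[0,0,0],"twist":[0,0.18,0]},{"gripper":0,"travel":[0,0,0],"twist":[0,0.18,0]},{"gripper":0,"travel":[0,0,0],"twist":[0,0.18,0]},{"gripper":0,"travel":[0,0,0],"twist":[0,0.18,0]},{"gripper":0,"travel":[0,0,0],"twist":[0,0.18,0]},{"gripper":0,"travel":[0,0,0],"twist":[0,0,0]}]'
python3 - <<'E'
from h import *
o=bot.get_obs();print(o['q'].round(1),o['ee_pos'],o['tcp_rot'])
for n in("scene","wrist"): cv2.imwrite(f"pics/{n}1.png",bot.camera(n)[:,:,::-1])
C=cal("wrist");np.savez("w1.npz",f=C[:4],T=C[4]);b=np.load("b.npy")
for z in(.15,.2,.25,.3):print(z,proj(C,bay(b,[-.041,.151,z])).round())
a=cv2.hconcat([cv2.imread("pics/scene1.png")[40:320,100:420],cv2.resize(cv2.imread("pics/wrist1.png"),(373,280))]);cv2.imwrite("pics/m1.png",a)
E
```

```text
time: 3.1
ee_pos: [0.4763, -0.0355, 0.3331]
tcp_rot: [-177.5, -46.5, -1.2]
wrist_force: [-0.7, 0.6, -0.4]
opening: -0.0002
grasp_force: 0.0
[ -9.2 -48.5 -30.9  61.6   8.2 174.5] [ 0.47634972 -0.03547187  0.33310207] [-177.49601273  -46.50967046   -1.23873308]
0.15 [[ 84. 320.]]
0.2 [[ 55. 306.]]
0.25 [[ 16. 287.]]
0.3 [[-37. 261.]]
```

View pics/m1.png

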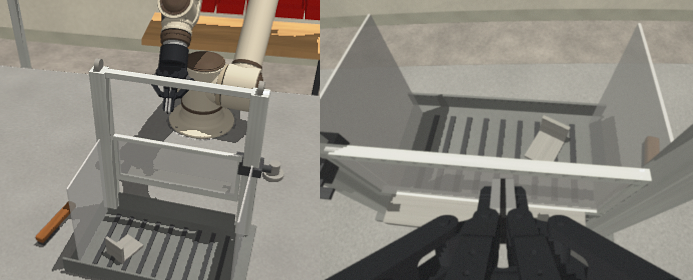

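Window bar and lip are clear of the fingertips. The shoulder (q2) is at its −48.6° limit, so a straight-on horizontal hand folds the arm too tightly. I'll fit a small kinematic model and look for a diagonal approach with more reach.

```bash
cat > k.py <<'E'
import numpy as np
from scipy.optimize import least_squares
from scipy.spatial.transform import Rotation as R
def fk(q,m):
    q=np.radians(q);z0,L2,vx,vz,w1,w2=m; y=lambda a:R.from_euler('y',a)
    s=q[1]-q[2]+q[3]; P=R.from_euler('z',q[0])
    H=P*y(s)*R.from_euler('z',q[4])
    pw=P.apply([0,0,z0]+y(q[1]).apply([0,0,L2])+y(q[1]-q[2]).apply([vx,0,vz])+y(s).apply([w1,0,0]))
    return pw+H.apply([w2,0,0]),H.apply([1,0,0]),pw
E
python3 - <<'E'
from k import *; from h import bot
o=bot.get_obs()
D=[([-64.1692,5.0090,10.0385,95.0996,0,90],[.23955,-.49486,.23064],[-179.93,0,25.83]),
([-4.18823588,-20.4709848,-4.34806094,106.16376356,1.14235571,179.92],[.3406,-.0192,.3031],[-178.9,0,-4.1]),
(o['q'],o['ee_pos'],o['tcp_rot'])]
for q,p,r in D: print("dir",fk(q,[0]*6)[1],R.from_euler('xyz',r,degrees=True).apply([0,0,1]))
pr=np.array([.3,.35,.35,.05,.1,.2])
r=least_squares(lambda m:np.r_[np.concatenate([(fk(q,m)[0]-p)*1000 for q,p,_ in D]),(m-pr)*3],pr)
print(r.x.round(4),r.fun.round(2));np.save("m.npy",r.x)
m=r.x; lo=np.array([-179,-48,-65.5,-126,-82]);hi=np.array([179,103,70.5,130,87])
for yb in(-.06,0):
 for x in(.40,.485):
  for z in(.09,.2):
   for yaw in(-30,-45,-60,30,45):
    for sl in(0,20):
     d=R.from_euler('zy',[yaw,sl],degrees=True).apply([1,0,0]);t=np.array([x,yb,z])
     e=lambda q:np.r_[fk([*q,0],m)[0]-t,.3*(fk([*q,0],m)[1]-d)]*1000
     s=min((least_squares(e,np.clip(g,lo+1,hi-1),bounds=(lo,hi)) for g in([0,-30,-30,30,0],[20,-40,-60,10,-50],[-20,-40,20,60,50])),key=lambda s:s.cost)
     print(yb,x,z,yaw,sl,s.x.round(),round(np.sqrt(2*s.cost),1),"wrist",fk([*s.x,0],m)[2].round(2))
E
```

```text
dir [-5.33086644e-04  1.10123155e-03 -9.99999252e-01] [-5.32310824e-04  1.09966804e-03 -9.99999254e-01]
dir [ 7.45291953e-04  1.99353537e-02 -9.99800993e-01] [ 0.00137257  0.01914831 -0.99981571]
dir [ 0.72451468  0.02811591 -0.68868568] [ 0.72451468  0.02811591 -0.68868568]
[0.1604 0.4204 0.5187 0.0356 0.1445 0.285 ] [ 0.    0.01  0.02  0.   -0.04 -0.01  0.    0.   -0.01 -0.42  0.21  0.51
 -0.04  0.13  0.26]
-0.06 0.4 0.09 -30 0 [ 48. -37. -65.  57. -82.] 91.9 wrist [0.15 0.17 0.14]
-0.06 0.4 0.09 -30 20 [ 38. -48. -65.  47. -68.] 65.6 wrist [0.2  0.16 0.19]
-0.06 0.4 0.09 -45 0 [ 39. -34. -65.  41. -82.] 47.6 wrist [0.21 0.17 0.13]
-0.06 0.4 0.09 -45 20 [ 35. -42. -65.  44. -74.] 11.5 wrist [0.22 0.15 0.16]
-0.06 0.4 0.09 -60 0 [ 37.  28. -35. 118. -82.] 8.2 wrist [0.26 0.19 0.09]
-0.06 0.4 0.09 -60 20 [ 35.  -1. -43.  81. -78.] 0.0 wrist [0.27 0.19 0.14]
-0.06 0.4 0.09 30 0 [-56. -28. -65.  39.  87.] 26.5 wrist [ 0.15 -0.22  0.11]
-0.06 0.4 0.09 30 20 [-50. -44. -65.  44.  71.] 0.1 wrist [ 0.17 -0.2   0.17]
-0.06 0.4 0.09 45 0 [-53.  28. -34. 118.  82.] 0.0 wrist [ 0.2  -0.26  0.0
[... 4641 characters left out ...]
-70.] 61.1 wrist [0.27 0.19 0.26]
0 0.485 0.2 -30 20 [ 31. -48. -59.  27. -60.] 20.7 wrist [0.27 0.16 0.29]
0 0.485 0.2 -45 0 [ 36. -34. -65. -10. -82.] 18.1 wrist [0.29 0.21 0.22]
0 0.485 0.2 -45 20 [ 34. -32. -50.  40. -73.] 0.0 wrist [0.3  0.2  0.27]
0 0.485 0.2 -60 0 [ 36.  23. -19. 130. -82.] 11.2 wrist [0.35 0.26 0.2 ]
0 0.485 0.2 -60 20 [ 35.   5. -23.  96. -78.] 0.0 wrist [0.35 0.25 0.25]
0 0.485 0.2 30 0 [-35. -47. -65.   6.  70.] 61.1 wrist [ 0.27 -0.19  0.26]
0 0.485 0.2 30 20 [-31. -48. -59.  27.  60.] 20.7 wrist [ 0.27 -0.16  0.29]
0 0.485 0.2 45 0 [-36. -34. -65. -11.  82.] 18.0 wrist [ 0.29 -0.21  0.22]
0 0.485 0.2 45 20 [-34. -32. -50.  40.  73.] 0.0 wrist [ 0.3  -0.2   0.27]
```

Run:
```python
from k import *
from h import bay
m=np.load("m.npy");b=np.load("b.npy")
lo=np.array([-179,-47,-64.5,-125,-81]);hi=np.array([179,103,70,129,86])
for yb in(.03,.07,.11,-.07,-.11):
  for psi in(-25,-30,-35,-40,30,35):
   if yb*psi>0: continue
   for sl in(5,10,15,20,25):
    w=[]
    for x in(-.095,-.045):
     for z in(.07,.24):
      d=R.from_euler('zy',[psi+np.degrees(b[2]),sl],degrees=True).apply([1,0,0]);t=bay(b,[x,yb,z])[0]
      e=lambda q:np.r_[fk([*q,0],m)[0]-t,.3*(fk([*q,0],m)[1]-d)]*1000
      w.append(min(np.sqrt(2*least_squares(e,g,bounds=(lo,hi)).cost) for g in([20*np.sign(yb),-40,-60,10,-50*np.sign(yb)],)))
    if w[2]<12 and w[3]<12: print(yb,psi,sl,np.round(w,1))
```

```text
0.03 -25 25 [10.3  8.7  7.2  0. ]
0.03 -30 20 [3. 0. 4. 0.]
0.03 -30 25 [0. 0. 0. 0.]
0.03 -35 10 [2.  1.6 8.9 0. ]
0.03 -35 15 [0. 0. 0. 0.]
0.03 -35 20 [0. 0. 0. 0.]
0.03 -35 25 [0. 0. 0. 0.]
0.03 -40 10 [10.2 10.2  2.   2. ]
0.03 -40 15 [0. 0. 0. 0.]
0.03 -40 20 [0. 0. 0. 0.]
0.03 -40 25 [0. 0. 0. 0.]
0.07 -25 20 [1.7 0.  2.4 0. ]
0.07 -25 25 [0. 0. 0. 0.]
0.07 -30 10 [1.1 0.  8.7 0. ]
0.07 -30 15 [0. 0. 0. 0.]
0.07 -30 20 [0. 0. 0. 0.]
0.07 -30 25 [0. 0. 0. 0.]
0.07 -35 5 [26.5 26.5  9.   6.9]
0.07 -35 10 [7.4 7.4 0.  0. ]
0.07 -35 15 [0. 0. 0. 0.]
0.07 -35 20 [0. 0. 0. 0.]
0.07 -35 25 [0. 0. 0. 0.]
0.07 -40 10 [ 2.1  2.1 10.  10. ]
0.07 -40 15 [0. 0. 0. 0.]
0.07 -40 20 [0. 0. 0. 0.]
0.07 -40 25 [0. 0. 0. 0.]
0.11 -25 10 [2.4 0.  8.3 0. ]
0.11 -25 15 [0. 0. 0. 0.]
0.11 -25 20 [0. 0. 0. 0.]
0.11 -25 25 [0. 0. 0. 0.]
0.11 -30 5 [21.9 21.9  3.2  0.8]
0.11 -30 10 [3.8 3.8 0.  0. ]
0.11 -30 15 [0. 0. 0. 0.]
0.11 -30 20 [0. 0. 0. 0.]
0.11 -30 25 [0. 0. 0. 0.]
0.11 -35 10 [3.1 3.1 5.1 5.1]
0.11 -35 15 [0. 0. 0. 0.]
0.11 -35 20 [0. 0. 0. 0.]
0.11 -35 25 [0. 0. 0. 0.]
0.11 -40 10 [0. 0. 8. 8.]
0.11 -40 15 [0. 0. 0. 0.]
0.11 -40 20 [0. 0. 0. 0.]
0.11 -40 25 [0. 0. 0. 0.]
-0.07 30 25 [16.9 17.9 11.   6.4]
-0.07 35 20 [9.8 5.  7.9 0. ]
-0.07 35 25 [0. 0. 0. 0.]
-0.11 30 20 [8.1 3.6 7.1 0. ]
-0.11 30 25 [0. 0. 0. 0.]
-0.11 35 15 [0.  0.  1.4 0. ]
-0.11 35 20 [0. 0. 0. 0.]
-0.11 35 25 [0. 0. 0. 0.]
```

```bash
cat > p.py <<'E'
from k import *
from h import bay,inv,bot
m=np.load("m.npy");b=np.load("b.npy")
lo=np.array([-179,-48.3,-65.5,-126,-82.5]);hi=np.array([179,103,70.5,130,87])
M=R.from_matrix(np.array([[0,0,1],[0,-1,0],[1,0,0]]))
def H(q): q=np.radians(q); return R.from_euler('z',q[0])*R.from_euler('y',q[1]-q[2]+q[3])*R.from_euler('z',q[4])
def tool(q): return H(q)*M*R.from_euler('z',q[5]-180,degrees=True)
def ik(t,r,g):
    d=r.apply([0,0,1]); e=lambda q:np.r_[fk([*q,0],m)[0]-t,.3*(fk([*q,0],m)[1]-d)]*1000
    s=least_squares(e,np.clip(g[:5],lo+.1,hi-.1),bounds=(lo,hi))
    q6=180+np.degrees(((H(s.x)*M).inv()*r).as_rotvec()[2]); q6=(q6+180)%360-180
    return np.r_[s.x,q6],np.sqrt(2*s.cost)
def want(psi,sl,up=1):
    a=np.radians(psi)+b[2]; z=R.from_euler('zy',[a,np.radians(sl)]).apply([1,0,0]); y=np.array([np.sin(a),-np.cos(a),0])*up
    return R.from_matrix(np.c_[np.cross(y,z),y,z])
def rows(p0,r0,p1,r1,n,q):
    w=(r0.inv()*r1).as_rotvec()/n; S=sum((r0*R.from_rotvec(w*i)).as_matrix() for i in range(n)); t=np.linalg.solve(S,p1-p0)
    print("travel",(t*1000).round(1),"twist",w.round(3),"x",n); p=p0.copy();r=r0
    for i in range(n):
        p=p+r.apply(t); r=r*R.from_rotvec(w); qn,c=ik(p,r,q); print(inv(b,p)[0].round(3),qn.round(),round(c,1)); q=qn
    return q
E
python3 - <<'E'
from p import *
o=bot.get_obs();q=o['q'];p0=o['ee_pos'];r0=R.from_euler('xyz',o['tcp_rot'],degrees=True)
print((tool(q).inv()*r0).magnitude())
for up in(1,-1):
  r1=want(-32,15,up); rows(p0,r0,bay(b,[-.14,.10,.24])[0],r1,14 if up==1 else 20,q)
E
```

```text
6.715728392732375e-16
travel [-10.   -8.7  -4.4] twist [-0.044  0.039  0.021] x 14
[-0.059 -0.029  0.33 ] [ -5. -48. -30.  62.   3. 179.] 18.6
[-0.069 -0.021  0.325] [   1.  -48.  -30.   62.   -4. -176.] 34.1
[-0.079 -0.012  0.32 ] [   8.  -48.  -31.   63.  -13. -169.] 46.4
[-0.088 -0.003  0.315] [  16.  -48.  -32.   63.  -24. -161.] 54.3
[-0.097  0.006  0.309] [  25.  -48.  -34.   64.  -35. -153.] 56.9
[-0.105  0.016  0.303] [  33.  -48.  -36.   65.  -44. -144.] 54.4
[-0.112  0.026  0.296] [  39.  -48.  -38.   67.  -52. -136.] 47.6
[-0.118  0.036  0.289] [  44.  -48.  -40.   68.  -58. -130.] 37.4
[-0.124  0.046  0.281] [  47.  -48.  -43.   68.  -63. -124.] 24.9
[-0.129  0.057  0.274] [  50.  -48.  -45.   68.  -66. -121.] 10.8
[-0.133  0.068  0.266] [  52.  -46.  -46.   68.  -70. -115.] 0.0
[-0.136  0.078  0.257] [  55.  -37.  -43.   75.  -73. -101.] 0.0
[-0.138  0.089  0.249] [ 56. -26. -39.  85. -76. -83.] 0.0
[-0.14  0.1   0.24] [ 58. -15. -34.  96. -77. -64.] 0.0
travel [  7.  -11.1  -1.9] twist [-0.038 -0.043 -0.131] x 20
[-0.046 -0.025  0.341] [ -4. -46. -28.  64.   2. 170.] 0.
[... 419 characters left out ...]
054  0.075  0.338] [ 32. -25. -14.  81. -41. 147.] 0.0
[-0.059  0.085  0.331] [ 35. -23. -14.  83. -46. 145.] 0.0
[-0.065  0.094  0.323] [ 38. -21. -14.  85. -50. 142.] 0.0
[-0.072  0.102  0.314] [ 41. -19. -15.  87. -53. 140.] 0.0
[-0.079  0.107  0.305] [ 44. -17. -16.  89. -57. 138.] 0.0
[-0.087  0.112  0.295] [ 47. -16. -18.  90. -60. 136.] 0.0
[-0.095  0.114  0.285] [ 49. -14. -20.  92. -63. 133.] 0.0
[-0.104  0.115  0.275] [ 51. -14. -22.  93. -66. 131.] 0.0
[-0.113  0.114  0.265] [ 53. -13. -24.  95. -69. 128.] 0.0
[-0.122  0.111  0.256] [ 55. -13. -27.  96. -72. 125.] 0.0
[-0.131  0.106  0.248] [ 56. -14. -31.  96. -74. 121.] 0.0
[-0.14  0.1   0.24] [ 58. -15. -34.  96. -77. 116.] 0.0
```

Run:
```python
from p import *
o=bot.get_obs();q=o['q'];p0=o['ee_pos'];r0=R.from_euler('xyz',o['tcp_rot'],degrees=True)
rows(p0,r0,bay(b,[-.15,.10,.24])[0],want(-32,20,-1),20,q)
```

```text
travel [  6.8 -11.6  -1.7] twist [-0.033 -0.043 -0.131] x 20
[-0.046 -0.025  0.34 ] [ -4. -46. -28.  64.   3. 170.] 0.0
[-0.044 -0.013  0.345] [  0. -43. -25.  66.  -3. 166.] 0.0
[-0.043  0.001  0.349] [  5. -41. -22.  68.  -9. 162.] 0.0
[-0.043  0.014  0.35 ] [ 10. -38. -20.  70. -14. 159.] 0.0
[-0.044  0.027  0.35 ] [ 15. -35. -18.  73. -20. 156.] 0.0
[-0.046  0.041  0.349] [ 19. -33. -17.  75. -25. 153.] 0.0
[-0.049  0.054  0.346] [ 23. -30. -15.  77. -30. 150.] 0.0
[-0.053  0.066  0.341] [ 27. -28. -15.  79. -34. 148.] 0.0
[-0.057  0.077  0.336] [ 31. -26. -14.  81. -39. 145.] 0.0
[-0.063  0.087  0.329] [ 35. -24. -14.  83. -43. 143.] 0.0
[-0.069  0.096  0.321] [ 38. -22. -15.  85. -47. 140.] 0.0
[-0.077  0.103  0.312] [ 41. -20. -15.  86. -50. 138.] 0.0
[-0.085  0.109  0.303] [ 44. -19. -16.  88. -54. 136.] 0.0
[-0.093  0.113  0.293] [ 46. -17. -18.  90. -57. 133.] 0.0
[-0.102  0.115  0.283] [ 49. -16. -20.  91. -60. 131.] 0.0
[-0.111  0.116  0.273] [ 51. -16. -22.  93. -63. 128.] 0.0
[-0.121  0.114  0.264] [ 53. -15. -24.  94. -65. 125.] 0.0
[-0.131  0.111  0.255] [ 55. -15. -27.  95. -68. 122.] 0.0
[-0.14   0.106  0.247] [ 57. -16. -30.  96. -70. 118.] 0.0
[-0.15  0.1   0.24] [ 59. -17. -33.  97. -73. 114.] 0.0
```

```bash
python3 -m crank '[{"gripper":0,"travel":[6.8,-11.6,-1.7],"twist":[-0.033,-0.043,-0.131]},{"gripper":0,"travel":[6.8,-11.6,-1.7],"twist":[-0.033,-0.043,-0.131]},{"gripper":0,"travel":[6.8,-11.6,-1.7],"twist":[-0.033,-0.043,-0.131]},{"gripper":0,"travel":[6.8,-11.6,-1.7],"twist":[-0.033,-0.043,-0.131]},{"gripper":0,"travel":[6.8,-11.6,-1.7],"twist":[-0.033,-0.043,-0.131]},{"gripper":0,"travel":[6.8,-11.6,-1.7],"twist":[-0.033,-0.043,-0.131]},{"gripper":0,"travel":[6.8,-11.6,-1.7],"twist":[-0.033,-0.043,-0.131]},{"gripper":0,"travel":[6.8,-11.6,-1.7],"twist":[-0.033,-0.043,-0.131]},{"gripper":0,"travel":[6.8,-11.6,-1.7],"twist":[-0.033,-0.043,-0.131]},{"gripper":0,"travel":[6.8,-11.6,-1.7],"twist":[-0.033,-0.043,-0.131]}]'
python3 -m crank '[{"gripper":0,"travel":[6.8,-11.6,-1.7],"twist":[-0.033,-0.043,-0.131]},{"gripper":0,"travel":[6.8,-11.6,-1.7],"twist":[-0.033,-0.043,-0.131]},{"gripper":0,"travel":[6.8,-11.6,-1.7],"twist":[-0.033,-0.043,-0.131]},{"gripper":0,"travel":[6.8,-11.6,-1.7],"twist":[-0.033,-0.043,-0.131]},{"gripper":0,"travel":[6.8,-11.6,-1.7],"twist":[-0.033,-0.043,-0.131]},{"gripper":0,"travel":[6.8,-11.6,-1.7],"twist":[-0.033,-0.043,-0.131]},{"gripper":0,"travel":[6.8,-11.6,-1.7],"twist":[-0.033,-0.043,-0.131]},{"gripper":0,"travel":[6.8,-11.6,-1.7],"twist":[-0.033,-0.043,-0.131]},{"gripper":0,"travel":[6.8,-11.6,-1.7],"twist":[-0.033,-0.043,-0.131]},{"gripper":0,"travel":[6.8,-11.6,-1.7],"twist":[-0.033,-0.043,-0.131]},{"gripper":0,"travel":[0,0,0],"twist":[0,0,0]}]'
python3 - <<'E'
from p import *
from h import *
o=bot.get_obs();q=o['q'];p0=o['ee_pos'];r0=R.from_euler('xyz',o['tcp_rot'],degrees=True)
print(inv(b,p0),q.round(1))
C=cal("wrist")
for z in(.2,.25,.3):print(z,proj(C,bay(b,[[-.041,.151,z],[-.049,.145,.133],[-.049,-.145,.133]])).round().tolist())
np.savez("w2.npz",f=C[:4],T=C[4]);cv2.imwrite("pics/wrist2.png",bot.camera("wrist")[:,:,::-1]);cv2.imwrite("pics/top2.png",bot.camera("top")[:,:,::-1])
q=rows(p0,r0,bay(b,[-.11,.075,.075])[0],want(-32,20,-1),6,q)
E
```

```text
time: 4.45
ee_pos: [0.4723, 0.0906, 0.3297]
tcp_rot: [135.2, 9.6, 61.2]
wrist_force: [-0.3, -0.7, 0.0]
opening: 0.0003
grasp_force: 0.0
time: 5.82
ee_pos: [0.3868, 0.1116, 0.2398]
tcp_rot: [-179.1, 74.3, 142.3]
wrist_force: [0.9, 0.3, -0.2]
opening: 0.0003
grasp_force: 0.0
[[-0.14973235  0.10094247  0.23975208]] [ 58.6 -16.1 -32.9  97.5 -72.7 115. ]
0.2 [[438.0, 197.0], [426.0, 86.0], [129.0, 134.0]]
0.25 [[436.0, 278.0], [426.0, 86.0], [129.0, 134.0]]
0.3 [[433.0, 356.0], [426.0, 86.0], [129.0, 134.0]]
travel [24.3  0.1 15.1] twist [-0.001  0.    -0.   ] x 6
[-0.143  0.097  0.212] [ 57. -17. -36.  91. -73. 111.] 0.0
[-0.136  0.092  0.185] [ 56. -18. -39.  84. -74. 106.] 0.0
[-0.13   0.088  0.157] [ 55. -18. -43.  76. -74. 101.] 0.0
[-0.123  0.084  0.13 ] [ 53. -19. -46.  68. -74.  96.] 0.0
[-0.117  0.079  0.102] [ 52. -19. -50.  60. -74.  90.] 0.0
[-0.11   0.075  0.075] [ 50. -18. -53.  51. -74.  85.] 0.0
```

View pics/wrist2.png

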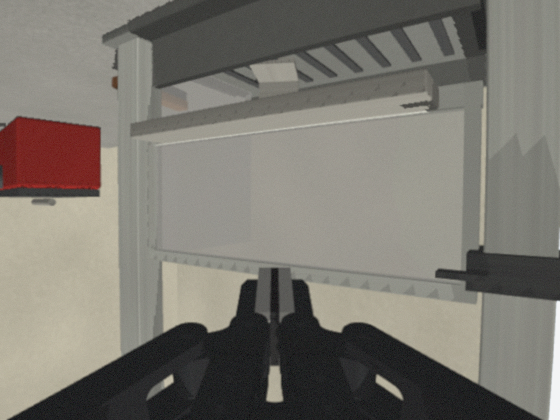

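Wrist view (upside down, camera below the hand): the pointer blade's tip is at about (436,273), so z ≈ 0.247. The lip's top front edge runs (132,135)–(428,86), matching z ≈ 0.133. The lift needed is about 114 mm.

Run:
```python
from p import *
o=bot.get_obs();q=o['q'];p0=o['ee_pos'];r0=R.from_euler('xyz',o['tcp_rot'],degrees=True)
p1=bay(b,[-.10,.06,.08])[0]
q=rows(p0,r0,p1,want(-32,20,-1),8,q)
q=rows(p1,want(-32,20,-1),bay(b,[-.045,.06,.08])[0],want(-32,20,-1),4,q)
q=rows(bay(b,[-.045,.06,.08])[0],want(-32,20,-1),bay(b,[-.045,.06,.22])[0],want(-32,20,-1),10,q)
```

```text
travel [17.2 -1.  13.1] twist [-0.001  0.    -0.001] x 8
[-0.143  0.096  0.221] [ 57. -17. -35.  92. -73. 111.] 0.0
[-0.137  0.091  0.201] [ 56. -19. -38.  86. -74. 106.] 0.0
[-0.131  0.086  0.18 ] [ 54. -20. -41.  79. -74. 101.] 0.0
[-0.124  0.081  0.16 ] [ 53. -21. -44.  72. -74.  96.] 0.0
[-0.118  0.076  0.14 ] [ 52. -22. -47.  65. -74.  90.] 0.0
[-0.112  0.07   0.12 ] [ 50. -23. -51.  58. -74.  85.] 0.0
[-0.106  0.065  0.1  ] [ 49. -24. -54.  51. -74.  80.] 0.0
[-0.1   0.06  0.08] [ 47. -25. -57.  43. -74.  74.] 0.0
travel [-3.2  7.4 11.1] twist [0. 0. 0.] x 4
[-0.086  0.06   0.08 ] [ 45. -25. -58.  37. -73.  68.] 0.0
[-0.072  0.06   0.08 ] [ 44. -25. -58.  31. -72.  62.] 0.0
[-0.059  0.06   0.08 ] [ 42. -25. -59.  25. -72.  58.] 0.0
[-0.045  0.06   0.08 ] [ 40. -24. -59.  20. -71.  53.] 0.0
travel [-13.5  -0.1  -3.8] twist [0. 0. 0.] x 10
[-0.045  0.06   0.094] [ 40. -26. -58.  23. -71.  53.] 0.0
[-0.045  0.06   0.108] [ 40. -27. -57.  25. -71.  53.] 0.0
[-0.045  0.06   0.122] [ 40. -29. -56.  27. -71.  53.] 0.0
[-0.045  0.06   0.136] [ 40. -30. -56.  29. -71.  53.] 0.0
[-0.045  0.06   0.15 ] [ 40. -31. -54.  31. -71.  53.] 0.0
[-0.045  0.06   0.164] [ 40. -32. -53.  34. -71.  53.] 0.0
[-0.045  0.06   0.178] [ 40. -33. -52.  35. -71.  53.] 0.0
[-0.045  0.06   0.192] [ 40. -33. -51.  37. -71.  53.] 0.0
[-0.045  0.06   0.206] [ 40. -34. -50.  39. -71.  53.] 0.0
[-0.045  0.06   0.22 ] [ 40. -34. -48.  41. -71.  53.] 0.0
```

```bash
python3 -m crank '[{"gripper":0,"travel":[17.2,-1,13.1],"twist":[0,0,0]},{"gripper":0,"travel":[17.2,-1,13.1],"twist":[0,0,0]},{"gripper":0,"travel":[17.2,-1,13.1],"twist":[0,0,0]},{"gripper":0,"travel":[17.2,-1,13.1],"twist":[0,0,0]},{"gripper":0,"travel":[17.2,-1,13.1],"twist":[0,0,0]},{"gripper":0,"travel":[17.2,-1,13.1],"twist":[0,0,0]},{"gripper":0,"travel":[17.2,-1,13.1],"twist":[0,0,0]},{"gripper":0,"travel":[17.2,-1,13.1],"twist":[0,0,0]},{"gripper":0,"travel":[0,0,0],"twist":[0,0,0]}]'
python3 -m crank '[{"gripper":0,"travel":[-3.2,7.4,11.1],"twist":[0,0,0]},{"gripper":0,"travel":[-3.2,7.4,11.1],"twist":[0,0,0]},{"gripper":0,"travel":[-3.2,7.4,11.1],"twist":[0,0,0]},{"gripper":0,"travel":[-3.2,7.4,11.1],"twist":[0,0,0]},{"gripper":0,"travel":[0,0,0],"twist":[0,0,0]}]'
python3 - <<'E'
from p import *
from h import *
o=bot.get_obs();print(inv(b,o['ee_pos']),o['tcp_rot'],o['wrist_force'])
a=bot.camera("top")[120:330,100:400,::-1];cv2.imwrite("pics/top3.png",cv2.resize(a,None,fx=2,fy=2))
E
```

```text
time: 7.05
ee_pos: [0.4318, 0.0645, 0.0791]
tcp_rot: [-179.7, 74.3, 141.5]
wrist_force: [-0.8, -0.3, -0.8]
opening: -0.0001
grasp_force: 0.0
time: 7.68
ee_pos: [0.487, 0.0596, 0.0807]
tcp_rot: [-180.0, 74.3, 141.3]
wrist_force: [1.2, -0.7, -0.5]
opening: 0.0001
grasp_force: 0.0
[[-0.04498675  0.05862699  0.08074784]] [-179.98708712   74.29716406  141.25272905] [ 1.18670858 -0.68030477 -0.52205421]
```

View pics/top3.png

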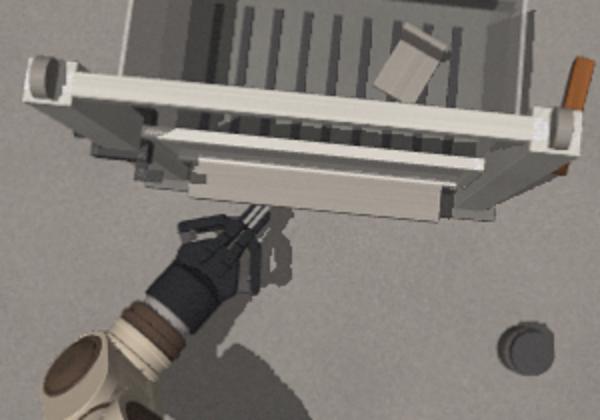

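Top view: fingertips at about (265,207) in the crop, just past the lip's front edge; knuckles ~30 mm clear of the lip, and the jar and brush undisturbed. I'll go 10 mm deeper and lift.

```bash
python3 -m crank '[{"gripper":0,"travel":[-2.3,5.4,8.1],"twist":[0,0,0]},{"gripper":0,"travel":[0,0,0],"twist":[0,0,0]},{"gripper":0,"travel":[-9.6,0,-2.7],"twist":[0,0,0]},{"gripper":0,"travel":[-9.6,0,-2.7],"twist":[0,0,0]},{"gripper":0,"travel":[-9.6,0,-2.7],"twist":[0,0,0]},{"gripper":0,"travel":[-9.6,0,-2.7],"twist":[0,0,0]},{"gripper":0,"travel":[0,0,0],"twist":[0,0,0]}]'
python3 -m crank '[{"gripper":0,"travel":[-9.6,0,-2.7],"twist":[0,0,0]},{"gripper":0,"travel":[-9.6,0,-2.7],"twist":[0,0,0]},{"gripper":0,"travel":[-9.6,0,-2.7],"twist":[0,0,0]},{"gripper":0,"travel":[-9.6,0,-2.7],"twist":[0,0,0]},{"gripper":0,"travel":[-9.6,0,-2.7],"twist":[0,0,0]}]'
python3 - <<'E'
from p import *
from h import *
o=bot.get_obs();print(inv(b,o['ee_pos']),o['wrist_force'])
C=cal("wrist");t=cal("top")
im=bot.camera("wrist")[:,:,::-1].copy();tp=bot.camera("top")[:,:,::-1].copy()
for z in(.16,.18,.2,.22,.247):print(z,"wrist L,R,tip",proj(C,bay(b,[[-.049,.145,z],[-.049,-.145,z],[-.041,.151,z]])).round().tolist(),"top",proj(t,bay(b,[[-.049,.145,z],[-.049,-.145,z]])).round().tolist())
cv2.imwrite("pics/w4.png",im);cv2.imwrite("pics/t4.png",tp)
c=cv2.resize(tp[160:300,120:400],None,fx=1.4,fy=1.4);cv2.imwrite("pics/m4.png",cv2.hconcat([im[:,150:],cv2.copyMakeBorder(c,0,420-c.shape[0],0,0,0)])[:,:800])
E
```

```text
time: 8.6
ee_pos: [0.4965, 0.0584, 0.1205]
tcp_rot: [-179.8, 74.3, 141.5]
wrist_force: [0.0, -0.9, 0.1]
opening: -0.0001
grasp_force: 0.1
time: 9.22
ee_pos: [0.4963, 0.0583, 0.1697]
tcp_rot: [-179.3, 74.3, 142.0]
wrist_force: [-2.0, -1.6, -5.4]
opening: 0.0
grasp_force: 2.7
[[-0.03562157  0.05823658  0.16972022]] [-1.99878163 -1.6144157  -5.40647976]
0.16 wrist L,R,tip [[502.0, 298.0], [30.0, 238.0], [525.0, 294.0]] top [[192.0, 216.0], [321.0, 230.0]]
0.18 wrist L,R,tip [[499.0, 366.0], [31.0, 265.0], [522.0, 360.0]] top [[190.0, 215.0], [322.0, 229.0]]
0.2 wrist L,R,tip [[495.0, 432.0], [32.0, 292.0], [518.0, 424.0]] top [[188.0, 214.0], [323.0, 228.0]]
0.22 wrist L,R,tip [[490.0, 495.0], [33.0, 319.0], [513.0, 485.0]] top [[186.0, 213.0], [324.0, 227.0]]
0.247 wrist L,R,tip [[483.0, 573.0], [34.0, 355.0], [506.0, 561.0]] top [[183.0, 212.0], [326.0, 226.0]]
```

View pics/m4.png

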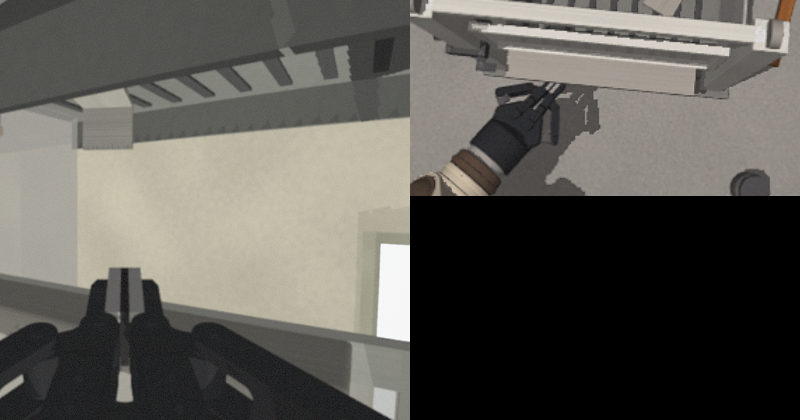

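Wrist view shows the fingers under the lip, with its left underside corner at about (500,343). Wrist force is −5.4 N, so the window is moving up. I'll lift the rest, drop away, retreat along the tool and measure.

```bash
python3 -m crank '[{"gripper":0,"travel":[-9.6,0,-2.7],"twist":[0,0,0]},{"gripper":0,"travel":[-9.6,0,-2.7],"twist":[0,0,0]},{"gripper":0,"travel":[-9.6,0,-2.7],"twist":[0,0,0]},{"gripper":0,"travel":[-4.8,0,-1.4],"twist":[0,0,0]},{"gripper":0,"travel":[-4.8,0,-1.4],"twist":[0,0,0]},{"gripper":0,"travel":[0,0,0],"twist":[0,0,0]}]'
python3 -m crank '[{"gripper":0,"travel":[4.8,0,1.4],"twist":[0,0,0]},{"gripper":0,"travel":[4.8,0,1.4],"twist":[0,0,0]},{"gripper":0,"travel":[9.6,0,2.7],"twist":[0,0,0]},{"gripper":0,"travel":[0,0,-20],"twist":[0,0,0]},{"gripper":0,"travel":[0,0,-20],"twist":[0,0,0]},{"gripper":0,"travel":[0,0,-20],"twist":[0,0,0]},{"gripper":0,"travel":[0,0,-20],"twist":[0,0,0]},{"gripper":0,"travel":[0,0,-20],"twist":[0,0,0]},{"gripper":0,"travel":[0,0,-20],"twist":[0,0,0]},{"gripper":0,"travel":[0,0,0],"twist":[0,0,0]},{"gripper":0,"travel":[0,0,0],"twist":[0,0,0]}]'
python3 - <<'E'
from p import *
from h import *
o=bot.get_obs();print(inv(b,o['ee_pos']),o['wrist_force'])
C=cal("wrist");im=bot.camera("wrist")[:,:,::-1].copy()
for z in(.23,.24,.25,.26):print(z,"wrist L,R,tip",proj(C,bay(b,[[-.049,.145,z],[-.049,-.145,z],[-.041,.151,z]])).round(1).tolist())
cv2.imwrite("pics/w5.png",im)
u,v=proj(C,bay(b,[-.041,.151,.247]))[0].astype(int);u0=max(0,u-130);v0=max(0,v-70);print(u0,v0)
cv2.imwrite("pics/w5c.png",cv2.resize(im[v0:v0+140,u0:u0+200],None,fx=4,fy=4,interpolation=cv2.INTER_CUBIC))
E
```

```text
time: 10.07
ee_pos: [0.4965, 0.0586, 0.2098]
tcp_rot: [-179.6, 74.3, 141.7]
wrist_force: [-0.6, -0.1, -1.3]
opening: -0.0003
grasp_force: 0.5
time: 11.45
ee_pos: [0.4066, 0.1307, 0.2208]
tcp_rot: [-179.3, 74.3, 142.1]
wrist_force: [-0.4, 0.7, -0.0]
opening: -0.0
grasp_force: 0.0
[[-0.13181008  0.12180763  0.22084978]] [-0.42264987  0.66892948 -0.04618462]
0.23 wrist L,R,tip [[381.0, 278.6], [102.9, 245.1], [394.7, 277.4]]
0.24 wrist L,R,tip [[380.7, 295.1], [103.0, 254.7], [394.3, 293.6]]
0.25 wrist L,R,tip [[380.3, 311.4], [103.2, 264.2], [394.0, 309.7]]
0.26 wrist L,R,tip [[380.0, 327.7], [103.4, 273.7], [393.6, 325.7]]
264 234
```

View pics/w5c.png

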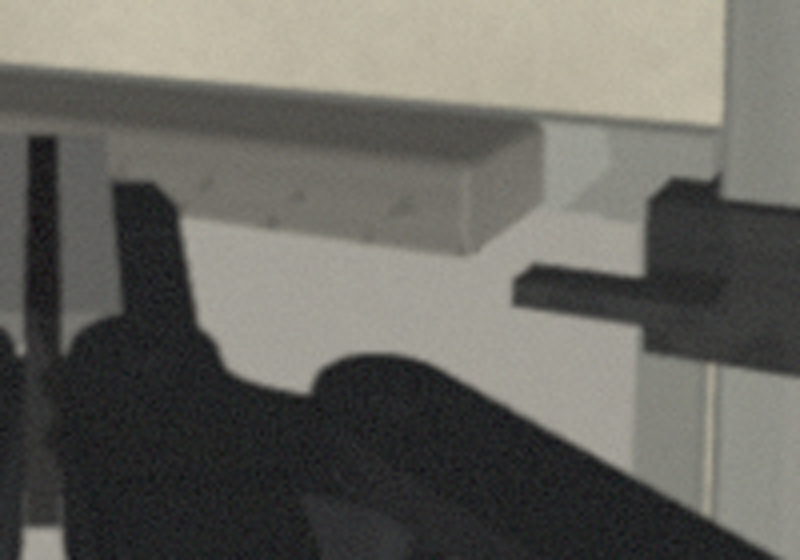

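Inverted close-up: the lip's top-front left corner is at (381,297.5), so z = 0.2415. The blade tip's mid-thickness is at (392.6,306.8), so z = 0.248. The lip is about 6.5 mm low, so I'll push a bit more.

```bash
python3 -m crank '[{"gripper":0,"travel":[0,0,20],"twist":[0,0,0]},{"gripper":0,"travel":[0,0,20],"twist":[0,0,0]},{"gripper":0,"travel":[0,0,20],"twist":[0,0,0]},{"gripper":0,"travel":[0,0,20],"twist":[0,0,0]},{"gripper":0,"travel":[0,0,20],"twist":[0,0,0]},{"gripper":0,"travel":[0,0,20],"twist":[0,0,0]},{"gripper":0,"travel":[0,0,0],"twist":[0,0,0]},{"gripper":0,"travel":[-9.6,0,-2.7],"twist":[0,0,0]},{"gripper":0,"travel":[0,0,0],"twist":[0,0,0]},{"gripper":0,"travel":[0,0,0],"twist":[0,0,0]}]'
```

```text
time: 12.75
ee_pos: [0.4965, 0.059, 0.1994]
tcp_rot: [-179.4, 74.3, 141.9]
wrist_force: [0.1, 0.2, -0.7]
opening: -0.0001
grasp_force: 0.0
```

```bash
python3 -m crank '[{"gripper":0,"travel":[-7.7,0,-2.2],"twist":[0,0,0]},{"gripper":0,"travel":[-4.8,0,-1.4],"twist":[0,0,0]},{"gripper":0,"travel":[-3.9,0,-1.1],"twist":[0,0,0]},{"gripper":0,"travel":[0,0,0],"twist":[0,0,0]}]'
python3 -m crank '[{"gripper":0,"travel":[4.8,0,1.4],"twist":[0,0,0]},{"gripper":0,"travel":[4.8,0,1.4],"twist":[0,0,0]},{"gripper":0,"travel":[9.6,0,2.7],"twist":[0,0,0]},{"gripper":0,"travel":[0,0,-20],"twist":[0,0,0]},{"gripper":0,"travel":[0,0,-20],"twist":[0,0,0]},{"gripper":0,"travel":[0,0,-20],"twist":[0,0,0]},{"gripper":0,"travel":[0,0,-20],"twist":[0,0,0]},{"gripper":0,"travel":[0,0,-20],"twist":[0,0,0]},{"gripper":0,"travel":[0,0,-20],"twist":[0,0,0]},{"gripper":0,"travel":[0,0,0],"twist":[0,0,0]},{"gripper":0,"travel":[0,0,0],"twist":[0,0,0]}]'
python3 - <<'E'
from p import *
from h import *
o=bot.get_obs();print(inv(b,o['ee_pos']),o['wrist_force'])
C=cal("wrist");im=bot.camera("wrist")[:,:,::-1].copy()
for z in(.24,.25,.26):print(z,"wrist L,tip",proj(C,bay(b,[[-.049,.145,z],[-.041,.151,z]])).round(1).tolist())
u,v=proj(C,bay(b,[-.041,.151,.247]))[0].astype(int);u0=max(0,u-130);v0=max(0,v-70);print(u0,v0)
cv2.imwrite("pics/w6c.png",cv2.resize(im[v0:v0+140,u0:u0+200],None,fx=4,fy=4,interpolation=cv2.INTER_CUBIC))
E
```

```text
time: 13.25
ee_pos: [0.4964, 0.0587, 0.2162]
tcp_rot: [-179.4, 74.3, 141.9]
wrist_force: [0.6, 1.6, -2.6]
opening: 0.0001
grasp_force: 1.0
time: 14.62
ee_pos: [0.4066, 0.1307, 0.2279]
tcp_rot: [-179.3, 74.3, 142.1]
wrist_force: [-0.6, 0.8, -0.0]
opening: 0.0
grasp_force: 0.0
[[-0.1317748   0.12179309  0.22792812]] [-5.61464220e-01  7.55267783e-01 -4.44075565e-04]
0.24 wrist L,tip [[380.9, 283.4], [394.6, 282.1]]
0.25 wrist L,tip [[380.6, 299.8], [394.2, 298.3]]
0.26 wrist L,tip [[380.2, 316.2], [393.8, 314.4]]
264 223
```

View pics/w6c.png

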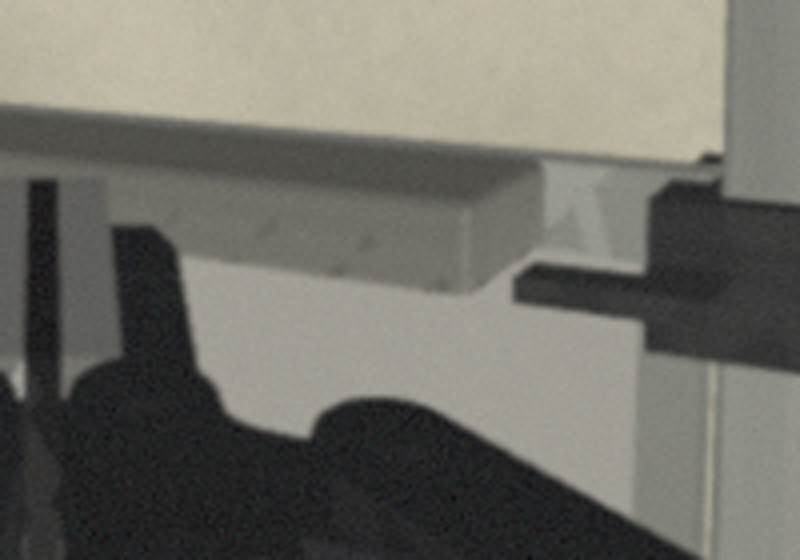

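The lip's top corner (row 296.5) and the blade's mid-thickness (row 295) both come out at z ≈ 0.248, so they are level. The hand is clear with zero contact force.

```bash
python3 -c "
from workcell import bot
print(bot.job_done())"
```

```text
the job is handed in; nothing more can be done
None
```

I pushed the window up from beneath its lip until the lip's top measured level with the pointer (both about 248 mm high in the wrist camera), withdrew the hand, and handed the job in at about 14.7 s; no verdict was returned, and I did not re-measure the loose items at the end.

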